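Hang the micropipette in an empty place of the carousel

TASK

Turn the pipette carousel until an empty cradle faces the front edge of the bench, where you work. Then take the micropipette out of the single stand, slide it fully home into that cradle and lower it gently until it sits down in its seat behind the retaining lips, before you let go; do not force it, leave the carousel facing front, and do not disturb the cups and vials.

Things in the scene. Friction and masses are not known exactly. Their poses are not given: they have to be found in the camera images.
- carousel_base: Fixed foot of the pipette carousel: a dark disc 180 mm across, 12 mm high, with a 28 mm thick telescopic mast. Origin: centre of its underside, on the turning axis, on the bench. The front edge of the bench is on the robot's side (-x). The mast was clamped by the last user: the cradles' seat floor stands anywhere from 192 to 236 mm above the bench, not reported: find it by touch or camera.
- carousel (a joint): Angle of the turning head (rad, grows counter-clockwise seen from above; no end stops; stays where it is left; dry friction 0.12 Nm, 1 to 1.5 N at a cradle turns it). Six cradles point outwards at 60 degrees; four hold pipettes, two opposite ones, A and B, are empty. At 0 A points to -x (front) and B to +x; at 3.14 B points to -x. Neighbours' plungers reach 68 mm above the seat floor.
- mast_clamp (a point): Point on the turning axis 157 mm above the bench, in the mast's clamp ring (fixed, does not move with the head). Above it the grey head, heights from the seat floor: round hub 110 mm across with flat top at +12 mm; on its axis a 22 mm stem with the dark wing grip, an upright bar 60 mm long, 14 mm thick, from +30 to +62 mm, its length along the line through cradles A and B.
- front_place (a point): Fixed point at bench height 105 mm in front (-x) of the turning axis, under where the seat centre of the cradle facing front comes to stand. Cradle, seen from the axis: shoulder 12 mm high out to 90 mm, closed end of the slot at 92, seat centre 105, two lips 5 mm high from 120 to 128, flared mouth (40 mm wide) ends at 146 mm. Two prongs 10 mm wide, 8 mm thick, slot 28 mm wide between them.
- pipette_mid (a point): Loose micropipette, about 130 g, upright, 254 mm tall. Point: on its axis, 127 mm above its nose. z up, y along its finger rest. Heights from the point: round handle 24 mm thick from -37 to +59 mm (thinner nose below); finger rest, a plate 26 (x) by 46 (y) mm, from +59 to +67; dark head 30 (x) by 26 (y) mm, from +67 to +105, to be gripped across y from above; plunger 13 mm thick up to +127.
- stand: Fixed single stand holding the pipette at the start: foot 150 x 90 x 14 mm, post behind, one cradle of the same shape as the carousel's (28 mm slot, 5 mm lips), seat floor 200 mm above the bench. Origin: on the bench under the seat centre. The cradle opens to -x of this frame: lift the pipette more than 5 mm, then draw it out that way 80 mm or more.
- stand_seat (a point): Centre of the stand's seat, level with its floor. How a pipette hangs (here and in the carousel): finger rest flat on the floor between lips and shoulder, handle in the slot. Going in, its finger rest passes over the 5 mm lips until the handle meets the slot's closed end (pipette axis then 1 mm past the seat centre), then it is lowered on to the floor.
- cup1: A lidded sample cup with a screened cream lid, 94 mm across, 59 mm high; bystander. Origin: centre of its underside.
- cup2: A lidded sample cup with a screened cream lid, 94 mm across, 59 mm high; bystander. Origin: centre of its underside.
- cup3: A lidded sample cup with a screened cream lid, 94 mm across, 59 mm high; bystander. Origin: centre of its underside.
- vial1: A small capped glass vial, 27 mm across, 60 mm high; bystander. Origin: centre of its underside.
- vial2: A small capped glass vial, 27 mm across, 60 mm high; bystander. Origin: centre of its underside.
- vial3: A small capped glass vial, 27 mm across, 60 mm high; bystander. Origin: centre of its underside.
Not all that is in view belongs to the job. Leave any blue, brown or green look-alike of the carousel_base alone.

How it is judged:
By the outcome, as a careful person would: the job done as asked, in the order asked, and still so for the second after the job is handed in, with the robot touching nothing.
It also fails if it takes over 64 s, if anything falls off the work surface, if the arm or the gripper's body presses on something with over 40 N, if the wrist force passes 120 N, or if a joint passes its speed limit or range.

ROBOT

A 7-joint arm with a two-finger parallel gripper is mounted at the origin on the work surface. World frame = base frame: x ahead of the robot, y to its left, z up, the work surface at z = 0. Lengths are in m, angles in rad, forces in N, time in s.
With the tool pointing down it reaches from about 0.425 to 0.925 m from the base axis. Payload 6.8 kg.
Tool frame: the origin (TCP) lies between the finger pads; the fingertips stand 17 mm ahead of it and the grasp point (between the pads) lies 2 mm behind it; z points along the fingers, y is the direction in which the jaws open and shut (so a half turn about z gives the same grasp; the last joint's range is limited). The gripper opens to 85 mm and grips with 20 to 120 N. Pads are 22 mm wide; open, the fingers measure 114 mm over their backs; the gripper's body (76 mm by 85 mm) begins 54 mm behind the grasp point. The pads swing forward as they close: fully open they stand 13 mm farther back than shut.
Start: joints at [-1.453, 0.477, 0.022, 1.555, -0.011, 1.109, -0.083], TCP at [0.151, 0.658, 0.226] pointing down, gripper open.
Joint ranges: [-2.96, 2.96], [-0.34, 2.1], [-1.41, 1.46], [0.24, 2.44], [-1.37, 4.51], [0.17, 1.92], [-2.96, 2.96]. Speed limits (rad/s): [2.39, 2.39, 3.14, 3.14, 3.14, 3.14, 3.14].

INTERFACE

Orientations are given as a unit quaternion [w, x, y, z].
In Python, from station import bot gives the robot as it stands. The module is installed in compiled form; this text tells all that it offers.
- The arm moves only by the tool carry_out, never from a script. Its argument "moves" is a list of rows, each a list of 3 entries, a list of its own where there are three numbers: the turn, a rotation vector about the tool's x, y, z in degrees, then the shift along the tool's x, y, z in cm, then the finger opening in cm, from 0 to 8.54. A call has 1 to 5 rows; each row is the pose to reach, as a shift and turn from the pose commanded when the call began, along the tool's axes at that moment; what a row does not reach only later rows make up. A row lasts 1/8 s, in which the tool goes at most 62.5 mm and 10.7 degrees, less where a joint would pass 70% of its speed; a pose out of reach is approached as far as the arm can. A call with a gripper value outside its range is refused whole. The fingers move at their own pace and stop on an object; "newtons" is the grip in N (left out, the last holds). Time passes only in rows, so rows that repeat a pose let the fingers close. It gives the time, the measured TCP pose, the force and the opening at its end, in the units of the state.
- bot.get_obs(): the state, without advancing time (a new reading comes with each control period).
- bot.read_camera(name): name is "side" or "top" or "wrist"; returns the picture (480x640x3 uint8, red, green, blue); there is no depth.
- bot.camera_info(name): a dict with "vertical_fov" (degrees; the focal length in pixels is half the picture's height over the tangent of half this angle, whatever the lens; pixels are square), "cx", "cy" (the principal point, pixels), "position" and "attitude" of the camera in the world. Camera axes: x right, y up, looking along -z (the intrinsics and any distortion apply to the point x, -y, -z); pixel columns grow to the right and rows downward; lengths in m; the calibration is good to about 2 mm. A picture is of the moment at which its call begins: read the wrist's pose just before it. camera_info takes no time and is no camera call; for the wrist camera it gives the pose at the moment of the call.
- bot.hand_in(): hands the job in, once; it reports no verdict.
Trained networks look in the newest picture that a camera, given by its name, has taken for a name from the list of things; names that differ only in an ending like _2 or _b are one class to them, and where a whole thing is asked for, a point or a joint stands for the part that bears it (a point fixed in the world has none). Each returns a list of dicts, best first, with "score" (0 to 1); they miss things now and then, are a little off and sometimes report something else, mostly with a low value. They report only what shows in the picture. A call takes as long as a camera call. They do not tell look-alikes from the thing itself.
- bot.silhouettes(label, camera): "region" (480x640 bool, what is visible of it) and "location" ([column, row] in pixels, amid what is visible of it).
The state is a dict: "t": time; "q": joint angles; "joint_vel": joint speeds; "joint_torque": joint torques, N m; "eef_pos": TCP position; "tool_rot": TCP orientation; "contact_force": force on the tool from outside, world axes, zero at the start; "torque": the same for the moment, N m; "gripper_width": opening from 0.0 (shut) to 1.0 (fully open).
Only numpy, scipy, OpenCV 4.12 (cv2) and the standard library are available. Lean on these libraries where they do the work, as an engineer would, in place of code of your own. Each camera call takes 0.05 s, during which the arm holds its last target. There are 200 camera calls.

## Working session

There is one attempt and no reset: what is moved stays moved. The work goes in short steps, Python scripts to look and compute and a tool call to move; the robot and the scene stay as the last step left them, time stands still between calls to the robot, and variables do not carry over. Pictures are saved under pics/ and viewed, about 8 in all and at most 12, crops included, and the job is handed in when it is done.

Besides the shell and the picture viewer there is one more tool, called after "Call:" by a JSON object that holds its "api" and its "payload". carry_out: Moves the arm, as the interface text tells. Its arguments: {"type":"object","properties":{"moves":{"type":"array"},"newtons":{"type":"number"}},"required":["moves"]}

```bash
mkdir -p pics
cat > h.py <<'E'
import numpy as np, cv2
from station import bot
from scipy.spatial.transform import Rotation as R
def rot(q): return R.from_quat(np.roll(np.asarray(q,float),-1))
def cam(n):
    i=bot.camera_info(n); f=240/np.tan(np.radians(i['vertical_fov'])/2)
    a=np.asarray(i['attitude'],float)
    M=(rot(a).as_matrix() if a.size==4 else a.reshape(3,3))
    return f,i['cx'],i['cy'],np.array(i['position'],float),M,i
def ray(n,uv,c=None):
    f,cx,cy,p,M,i=c or cam(n)
    d=M@np.array([(uv[0]-cx)/f,-(uv[1]-cy)/f,-1]); return p,d/np.linalg.norm(d)
def atz(n,uv,z,c=None):
    p,d=ray(n,uv,c); return p+d*(z-p[2])/d[2]
def proj(n,X,c=None):
    f,cx,cy,p,M,i=c or cam(n); v=M.T@(np.asarray(X)-p); return np.array([cx+f*v[0]/-v[2],cy-f*v[1]/-v[2]])
def tri(rs):
    A=np.zeros((3,3));b=np.zeros(3)
    for p,d in rs:
        P=np.eye(3)-np.outer(d,d);A+=P;b+=P@p
    X=np.linalg.solve(A,b); return X,[np.linalg.norm((np.eye(3)-np.outer(d,d))@(X-p)) for p,d in rs]
def shot(n,f):
    im=bot.read_camera(n); cv2.imwrite('pics/'+f,im[:,:,::-1]); return im
E
python3 - <<'E'
from h import *
np.set_printoptions(precision=4,suppress=True)
for n in ['side','top','wrist']:
    print(n,bot.camera_info(n)); im=shot(n,n+'0.png')
    for l in ['carousel_base','carousel','mast_clamp','pipette_mid','stand','cup1','vial1']:
        try:
            for s in bot.silhouettes(l,n): print(n,l,round(s['score'],2),np.round(s['location']),s['region'].sum())
        except Exception as e: print(l,e)
print(bot.get_obs())
E
```

```text
side {'vertical_fov': 51.634331508739734, 'cx': 323.136912955382, 'cy': 238.58509050354454, 'position': array([ 0.4599, -0.6865,  1.0062]), 'attitude': array([ 0.9422,  0.3347, -0.0012, -0.016 ])}
side carousel_base 0.96 [388. 269.] 2386
side carousel_base 0.75 [277. 230.] 3200
side carousel_base 0.69 [232. 368.] 5499
side carousel_base 0.65 [220. 177.] 2670
side carousel 0.68 [389. 215.] 7219
side carousel 0.49 [468. 385.] 1928
side carousel 0.27 [351. 458.] 254
side mast_clamp 0.94 [384. 268.] 2472
side mast_clamp 0.77 [232. 366.] 5526
side mast_clamp 0.76 [220. 178.] 2598
side mast_clamp 0.57 [280. 226.] 3174
side pipette_mid 0.94 [359. 330.] 756
side stand 0.68 [376. 365.] 4325
side cup1 0.87 [465. 386.] 1925
side vial1 0.64 [291. 320.] 253
side vial1 0.64 [348. 458.] 253
top {'vertical_fov': 44.988778665707464, 'cx': 310.6098820446206, 'cy': 239.12403583854734, 'position': array([ 0.2339, -0.0023,  1.4867]), 'attitude': array([ 0.7109,  0.0593, -0.0687, -0.6974])}
top carousel_base 0.89 [387. 330.] 3866
top carousel_base 0.75 [281. 210.] 1028
top carousel_base 0.61 [235. 298.] 3
[... 614 characters left out ...]
0.124 , -0.0997,  0.615 ])}
wrist carousel_base 0.75 [  5. 420.] 181
wrist carousel_base 0.69 [ 39. 308.] 10531
wrist mast_clamp 0.96 [ 37. 312.] 10543
wrist mast_clamp 0.5 [  1. 417.] 162
{'t': 1.2, 'q': array([-1.4531,  0.477 ,  0.0224,  1.5554, -0.0115,  1.1093, -0.0831]), 'joint_vel': array([ 0.0009, -0.0014,  0.0003,  0.0002,  0.0005, -0.0009,  0.001 ]), 'joint_torque': array([  0.0004, -59.6325,   1.6066, -28.1552,   0.0124,   0.0016,
         0.    ]), 'eef_pos': array([0.1511, 0.6579, 0.2262]), 'tool_rot': array([-0.    ,  0.1127,  0.9936,  0.    ]), 'contact_force': array([ 0.2218,  0.1783, -0.2212]), 'torque': array([ 0.031 ,  0.0148, -0.0399]), 'gripper_width': 1.0033896085213172}
```

View pics/side0.png

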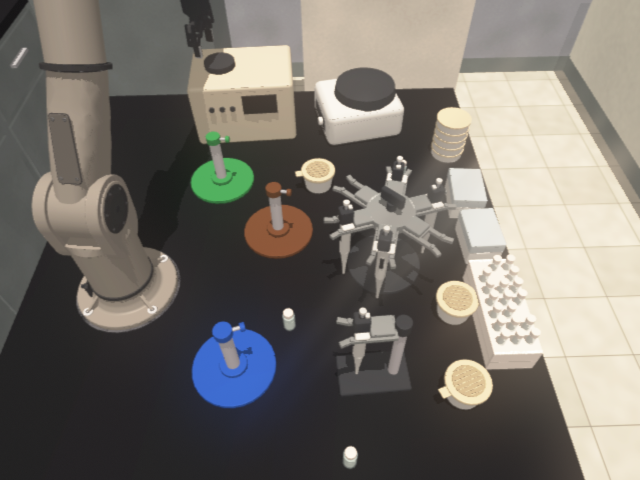

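View pics/top0.png

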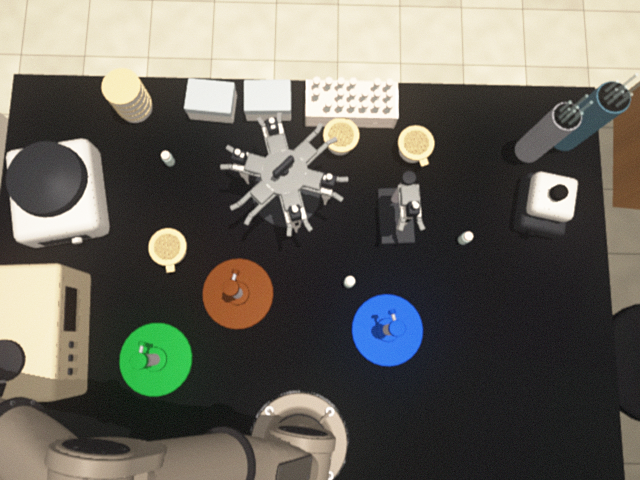

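Run:
```python
from h import *
np.set_printoptions(precision=4,suppress=True)
def T(s,t): print(s,t,*tri([ray('side',s),ray('top',t)]))
T((394,198),(283,169))   # wing
T((363,313),(415,208))   # pip plunger tip/ head
for s in bot.silhouettes('carousel_base','side')[:1]: print(s['location'],atz('side',s['location'],0.012))
im=cv2.imread('pics/side0.png'); tp=cv2.imread('pics/top0.png')
a=cv2.resize(im[140:310,310:460],None,fx=3.4,fy=3.4,interpolation=cv2.INTER_CUBIC)
a2=cv2.resize(tp[100:250,210:360],None,fx=3.4,fy=3.4,interpolation=cv2.INTER_CUBIC)
h=min(a.shape[0],a2.shape[0]);h=580
A=np.zeros((600,1020,3),np.uint8);A[:a.shape[0],:510]=a;A[:a2.shape[0],510:]=a2
A=cv2.resize(A,(800,470));cv2.imwrite('pics/c1.png',A)
```

```text
(394, 198) (283, 169) [0.6259 0.0484 0.2322] [np.float64(0.0027364096437244635), np.float64(0.0027364096437241118)]
(363, 313) (415, 208) [ 0.5356 -0.2441  0.2527] [np.float64(0.0012602578378463826), np.float64(0.0012602578378462731)]
[388.4, 268.9] [0.6339 0.0197 0.012 ]
```

View pics/c1.png

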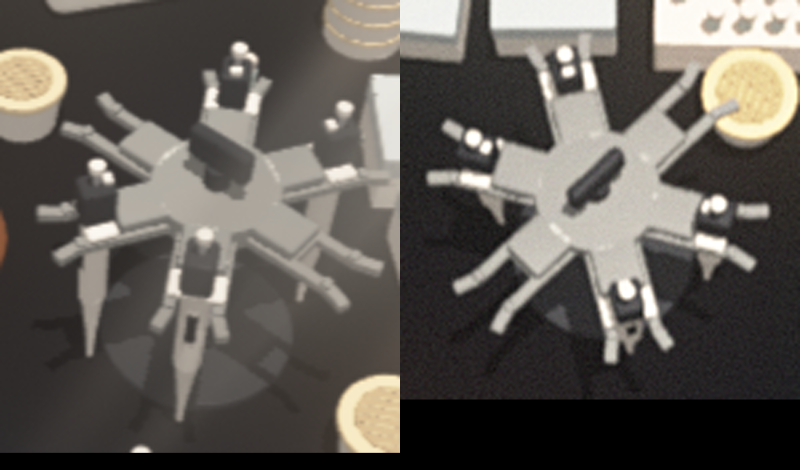

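Call:
{"api": "carry_out", "payload": {"moves": [[[0,0,0],[0,0,-6],8.5],[[0,0,0],[-3,-3,-10.5],8.5],[[0,0,0],[-6.5,-6.5,-14],8.5],[[0,0,0],[-10.5,-10.5,-16],8.5],[[0,0,0],[-14.5,-14.5,-18],8.5]]}}

```text
t: 1.88
eef_pos: [0.2608, 0.4825, 0.4073]
tool_rot: [0.0, 0.113, 0.994, 0.0]
contact_force: [0.5, 0.4, -0.3]
gripper_width: 0.995
```

Call:
{"api": "carry_out", "payload": {"moves": [[[0,0,0],[-4.3,-4.3,0],8.5],[[0,0,0],[-8.6,-8.6,0],8.5],[[0,0,0],[-12.9,-12.9,0],8.5],[[0,0,0],[-17.2,-17.2,0],8.5],[[0,0,0],[-21.5,-21.5,0],8.5]]}}

```text
t: 2.5
eef_pos: [0.4221, 0.2245, 0.4065]
tool_rot: [0.0, 0.113, 0.994, 0.001]
contact_force: [0.8, 1.0, -0.4]
gripper_width: 0.998
```

Call:
{"api": "carry_out", "payload": {"moves": [[[0,0,8],[-4,-4,0],8.5],[[0,0,16],[-8,-8,0],8.5],[[0,0,24],[-12,-12,0],8.5],[[0,0,31],[-14,-14,0],8.5],[[0,0,31],[-14,-14,0],8.5]]}}

```text
t: 3.12
eef_pos: [0.5271, 0.056, 0.4063]
tool_rot: [0.0, 0.376, 0.926, -0.0]
contact_force: [1.2, 0.1, 0.5]
gripper_width: 0.995
```

Run:
```python
from h import *
import pickle
c=cam('wrist');im=shot('wrist','w1.png');pickle.dump(c,open('w1.pkl','wb'));print(c[3])
```

```text
[0.46911636 0.11135577 0.55367301]
```

View pics/w1.png

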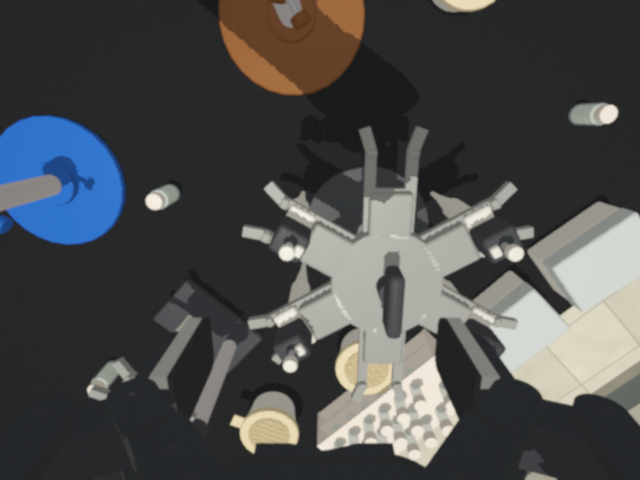

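Call:
{"api": "carry_out", "payload": {"moves": [[[0,0,0],[-5,0,0],8.5],[[0,0,0],[-10,0,0],8.5],[[0,0,0],[-14,0,0],8.5],[[0,0,0],[-14,0,0],8.5]]}}

```text
t: 3.68
eef_pos: [0.6281, -0.0393, 0.4053]
tool_rot: [-0.0, 0.374, 0.927, -0.001]
contact_force: [0.1, 0.9, -0.1]
gripper_width: 0.997
```

Run:
```python
from h import *
import pickle
np.set_printoptions(precision=4,suppress=True)
c=cam('wrist');im=shot('wrist','w2.png');pickle.dump(c,open('w2.pkl','wb'));print(c[3])
a=cv2.imread('pics/w1.png')[110:410,220:540];b=im[:,:,::-1]
print([(s['score'],s['location']) for s in bot.silhouettes('carousel','wrist')],[(s['score'],s['location']) for s in bot.silhouettes('pipette_mid','wrist')])
cv2.imwrite('pics/c2.png',cv2.resize(a,None,fx=2,fy=2));
```

```text
[0.57   0.0158 0.5527]
[(0.74, [392.6, 119.1]), (0.58, [264.9, 353.8]), (0.53, [148.2, 83.1])] [(0.64, [105.8, 284.3]), (0.34, [320.6, 127.2])]
```

View pics/w2.png

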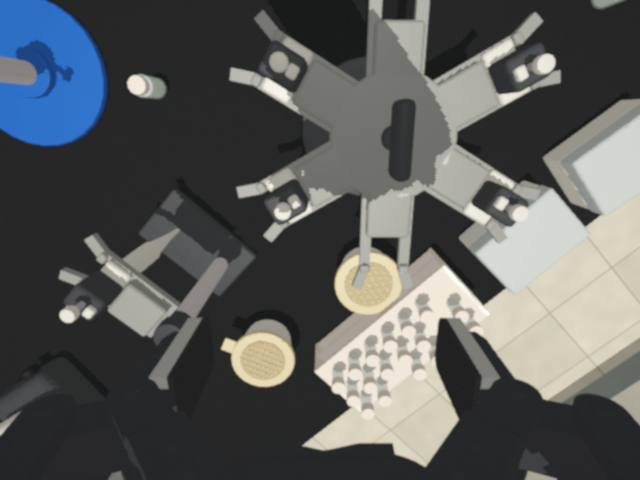

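View pics/c2.png

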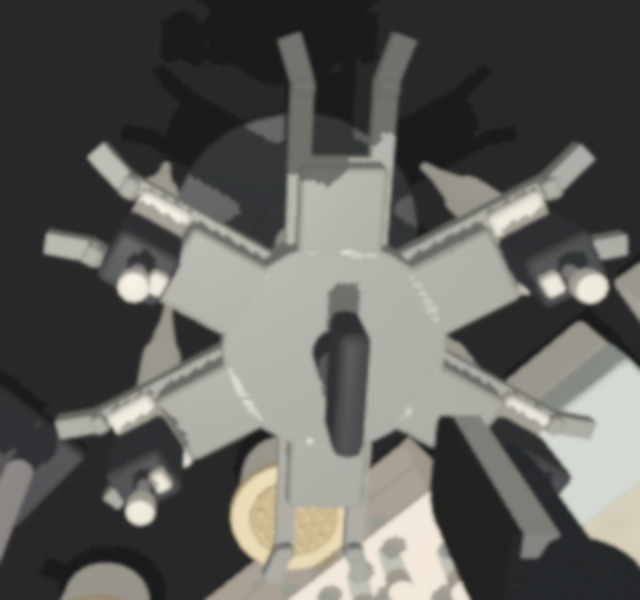

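```bash
cat > fit.py <<'E'
from h import *
import pickle
from scipy.optimize import least_squares
np.set_printoptions(precision=4,suppress=True)
c1=pickle.load(open('w1.pkl','rb'));c2=pickle.load(open('w2.pkl','rb'))
# (cam, k cradle index offset ccw, side sign, uv); k=0 front empty (top of image)
obs=[(c1,0,-1,365,128.5),(c1,0,1,422,129),(c1,1,-1,511.5,186),(c1,1,1,531,230),(c1,-1,1,269,186),(c1,-1,-1,245,230.5),(c1,-2,1,251,324),(c1,2,-1,514,324),(c1,3,1,357,397.5),
(c2,-1,1,262,17),(c2,-1,-1,236,75),(c2,1,-1,536,18),(c2,1,1,556,76),(c2,-2,1,242,190),(c2,-2,-1,270,237),(c2,3,1,359,280),(c2,3,-1,403,283)]
sg=1
def res(p,sg):
    x,y,h,th,s,r=p;o=[]
    for c,k,sd,u,v in obs:
        a=th+sg*k*np.pi/3; e=np.array([np.cos(a),np.sin(a)]);n=np.array([-e[1],e[0]])*sg
        P=np.r_[np.array([x,y])+e*r+n*sd*s,h]; o+=list(proj('',P,c)-[u,v])
    o+=[(s-.025)*1000/2,(r-.145)*1000/2]
    return o
for sg in (1,-1):
    f=least_squares(res,[.62,.045,.21,2.36,.025,.146],args=(sg,),loss='soft_l1');print(sg,f.x,f.cost);print(np.round(f.fun[:34],1)) if f.cost<500 else 0
print(tri([ray('',(393,304),c1),ray('',(402,139),c2)]))
E
python3 fit.py
```

```text
1 [ 0.6166  0.0807  0.0745  2.8743 -0.029  -0.0341] 3151.2799201342236
-1 [0.6251 0.0468 0.1914 2.3698 0.025  0.1442] 15.086908942916205
[ 0.6  0.9 -0.4  0.4 -0.3 -0.2 -0.7  0.4  0.9 -0.2  0.9 -0.   1.  -0.9
  0.3 -1.1 -0.  -0.6 -0.9 -0.3 -1.9 -1.  -0.   0.2  0.3 -0.3 -0.6  1.5
 -0.1 -1.  -0.4  4.2  5.1  1.4]
(array([0.6231, 0.046 , 0.2487]), [np.float64(0.00022829507551168409), np.float64(0.00022829507551162998)])
```

Call:
{"api": "carry_out", "payload": {"moves": [[[0,0,0],[3,3,2],8.5],[[0,0,0],[6.2,6,5],8.5],[[0,0,0],[6.2,6,10],8.5],[[0,0,0],[6.2,6,15],8.5],[[0,0,0],[6.2,6,16.5],8.5]]}}

```text
t: 4.45
eef_pos: [0.6217, 0.0499, 0.2387]
tool_rot: [-0.002, 0.373, 0.928, -0.001]
contact_force: [-0.2, -0.2, 0.8]
gripper_width: 1.0
```

Call:
{"api": "carry_out", "payload": {"moves": [[[0,0,0],[0,0,0],4],[[0,0,0],[0,0,0],2],[[0,0,0],[0,0,0],1],[[0,0,0],[0,0,0],1],[[0,0,0],[0,0,0],1]], "newtons": 25}}

```text
t: 5.08
eef_pos: [0.6241, 0.0468, 0.2424]
tool_rot: [-0.0, 0.375, 0.927, -0.0]
contact_force: [-4.0, -1.5, 6.2]
gripper_width: 0.156
```

Call:
{"api": "carry_out", "payload": {"moves": [[[0,0,-6],[0,0,0],1],[[0,0,-16],[0,0,0],1],[[0,0,-26],[0,0,0],1],[[0,0,-36],[0,0,0],1],[[0,0,-44],[0,0,0],1]]}}

```text
t: 5.7
eef_pos: [0.6238, 0.0463, 0.2424]
tool_rot: [-0.0, -0.002, 1.0, -0.0]
contact_force: [-4.6, -2.1, 6.4]
gripper_width: 0.155
```

Call:
{"api": "carry_out", "payload": {"moves": [[[0,0,0],[0,0,0],1],[[0,0,0],[0,0,0],1],[[0,0,0],[0,0,0],1]]}}

```text
t: 6.08
eef_pos: [0.6238, 0.0463, 0.2424]
tool_rot: [-0.0, 0.0, 1.0, -0.0]
contact_force: [-4.3, -1.6, 7.0]
gripper_width: 0.158
```

Call:
{"api": "carry_out", "payload": {"moves": [[[0,0,0],[0,0,0],3],[[0,0,0],[0,0,0],8.5],[[0,0,0],[0,0,0],8.5],[[0,0,0],[0,0,-5],8.5],[[0,0,0],[0,0,-11],8.5]]}}

```text
t: 6.7
eef_pos: [0.6235, 0.0479, 0.3512]
tool_rot: [-0.001, -0.001, 1.0, -0.0]
contact_force: [0.5, 0.9, 0.7]
gripper_width: 0.995
```

Call:
{"api": "carry_out", "payload": {"moves": [[[0,0,0],[4,-3,-3],8.5],[[0,0,0],[8,-7,-5],8.5],[[0,0,0],[10,-12,-5],8.5],[[0,0,0],[12,-16,-5],8.5],[[0,0,0],[12,-16,-5],8.5]]}}

```text
t: 7.32
eef_pos: [0.5028, -0.1165, 0.4019]
tool_rot: [0.001, 0.003, 1.0, 0.0]
contact_force: [-0.0, 0.9, 0.2]
gripper_width: 0.997
```

Run:
```python
from h import *
import pickle
np.set_printoptions(precision=4,suppress=True)
c=cam('wrist');im=shot('wrist','w3.png');pickle.dump(c,open('w3.pkl','wb'));print(c[3],bot.get_obs()['eef_pos'])
print([(s['score'],s['location']) for s in bot.silhouettes('pipette_mid','wrist')])
for X in [[.624-.145,.0463,.192],[.625,.0463,.254]]: print(proj('',X,c))
```

```text
[ 0.4218 -0.117   0.5493] [ 0.5039 -0.1139  0.4016]
[(0.79, [186.3, 247.4])]
[502.5522 178.6116]
[510.2232 355.6898]
```

View pics/w3.png

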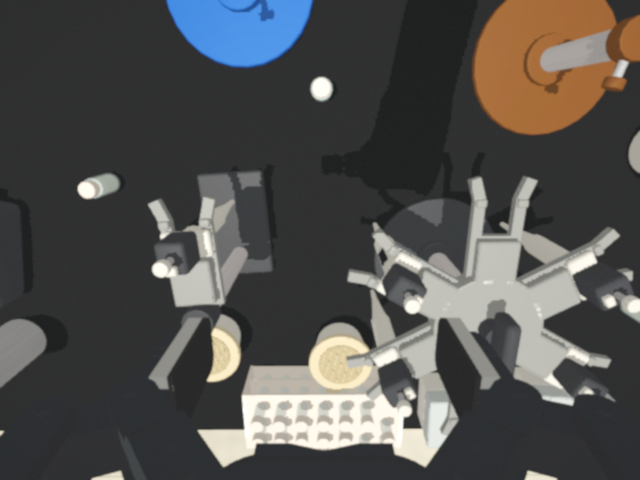

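Run:
```python
from h import *
import pickle
np.set_printoptions(precision=4,suppress=True)
c2=pickle.load(open('w2.pkl','rb'));c3=pickle.load(open('w3.pkl','rb'))
a=cv2.imread('pics/w3.png')[180:320,130:270];b=cv2.imread('pics/w2.png')[210:350,40:180]
A=np.hstack([cv2.resize(t,None,fx=2.857,fy=2.857,interpolation=cv2.INTER_CUBIC) for t in (a,b)])
cv2.imwrite('pics/c3.png',A)
for n,c,t in (('w2',c2,[(97,240),(66,274)]),('w3',c3,[(208,201),(158,204)])):
    P=[atz('',u,.2,c) for u in t];m=(P[0]+P[1])/2;d=P[0]-P[1]
    print(n,P,m,np.linalg.norm(d),np.degrees(np.arctan2(d[0],d[1])))
print(tri([ray('',(68,316),c2),ray('',(162,268),c3)]),'plunger')
```

```text
w2 [array([ 0.5019, -0.2172,  0.2   ]), array([ 0.5016, -0.2677,  0.2   ])] [ 0.5017 -0.2425  0.2   ] 0.05050771229983962 0.3547486845914766
w3 [array([ 0.4964, -0.2223,  0.2   ]), array([ 0.4989, -0.2681,  0.2   ])] [ 0.4977 -0.2452  0.2   ] 0.04585544094735934 -3.123765270450415
(array([ 0.5364, -0.2449,  0.2649]), [np.float64(0.0009916194767406353), np.float64(0.0009916194767406567)]) plunger
```

View pics/c3.png

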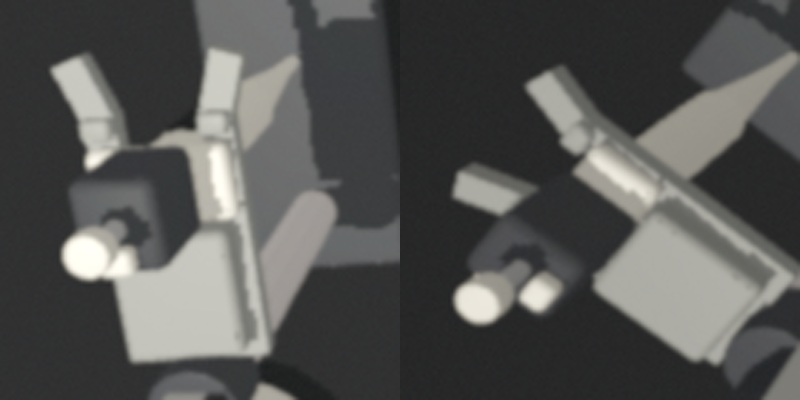

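Run:
```python
from h import *
import pickle
np.set_printoptions(precision=4,suppress=True)
c2=pickle.load(open('w2.pkl','rb'));c3=pickle.load(open('w3.pkl','rb'))
for n,c,t in (('w2',c2,[(92.2,237.3),(61.7,274.4)]),('w3',c3,[(208.7,200),(155.9,203.1)])):
    P=[atz('',u,.2,c) for u in t];m=(P[0]+P[1])/2;d=P[0]-P[1]
    print(n,m,np.linalg.norm(d),np.degrees(np.arctan2(d[0],d[1])))
p=[atz('',u,.014,c3) for u in [(198,176),(262,171),(272,270)]];print(p,[ (np.linalg.norm(p[i+1]-p[i]),np.degrees(np.arctan2(*(p[i+1]-p[i])[:2]))) for i in (0,1)])
p=[atz('',u,.014,c2) for u in [(180,190),(255,258)]];print(p,np.degrees(np.arctan2(*(p[1]-p[0])[:2])))
print(tri([ray('',(68.4,315),c2),ray('',(160.8,269.3),c3)]),'plunger')
print(tri([ray('',(84.5,302.8),c2),ray('',(171,258.8),c3)]),'head')
# shoulder: side edges z=.212
p=[atz('',(130+u/2.857,180+v/2.857),.212,c3) for u,v in ((133,361),(264,357),(237,222))];print(p,[np.degrees(np.arctan2(*(p[i+1]-p[i])[:2])) for i in (0,1)])
```

```text
w2 [ 0.498  -0.2447  0.2   ] 0.05285631616793413 -1.9070333487989444
w3 [ 0.4968 -0.2457  0.2   ] 0.048375689976854756 -3.0473414374199717
[array([ 0.5014, -0.2886,  0.014 ]), array([ 0.4952, -0.2009,  0.014 ]), array([ 0.6403, -0.1942,  0.014 ])] [(np.float64(0.08789511211517323), np.float64(-4.073913858025667)), (np.float64(0.14524399095007937), np.float64(87.36925096869346))]
[array([ 0.5027, -0.197 ,  0.014 ]), array([ 0.6436, -0.1958,  0.014 ])] 89.5314116635203
(array([ 0.5367, -0.2451,  0.2649]), [np.float64(7.995619657111551e-05), np.float64(7.995619657115529e-05)]) plunger
(array([ 0.5368, -0.2458,  0.2414]), [np.float64(1.3049564295839726e-05), np.float64(1.3049564295856924e-05)]) head
[array([ 0.5965, -0.2591,  0.212 ]), array([ 0.5953, -0.215 ,  0.212 ]), array([ 0.5469, -0.2194,  0.212 ])] [np.float64(-1.5675850544861873), np.float64(-95.25611756079978)]
```

Call:
{"api": "carry_out", "payload": {"moves": [[[0,0,-1],[-1,-5,2],8.5],[[0,0,-2],[-2.5,-10,4],8.5],[[0,0,-2.5],[-3.3,-13.1,8],8.5],[[0,0,-2.5],[-3.3,-13.1,11],8.5],[[0,0,-2.5],[-3.3,-13.1,11],8.5]]}}

```text
t: 8.05
eef_pos: [0.5373, -0.2413, 0.2884]
tool_rot: [-0.003, -0.023, 1.0, 0.001]
contact_force: [-0.1, 0.4, 0.7]
gripper_width: 0.996
```

Run:
```python
from h import *
import pickle
np.set_printoptions(precision=4,suppress=True)
c=cam('wrist');im=shot('wrist','w4.png');pickle.dump(c,open('w4.pkl','wb'));o=bot.get_obs();print(c[3],o['eef_pos'],o['tool_rot'])
cv2.imwrite('pics/c4.png',cv2.resize(im[200:420,200:460,::-1],None,fx=2.5,fy=2.5,interpolation=cv2.INTER_CUBIC))
```

```text
[ 0.4574 -0.2463  0.4363] [ 0.5382 -0.2417  0.2904] [-0.0011 -0.0236  0.9997  0.0004]
```

View pics/c4.png

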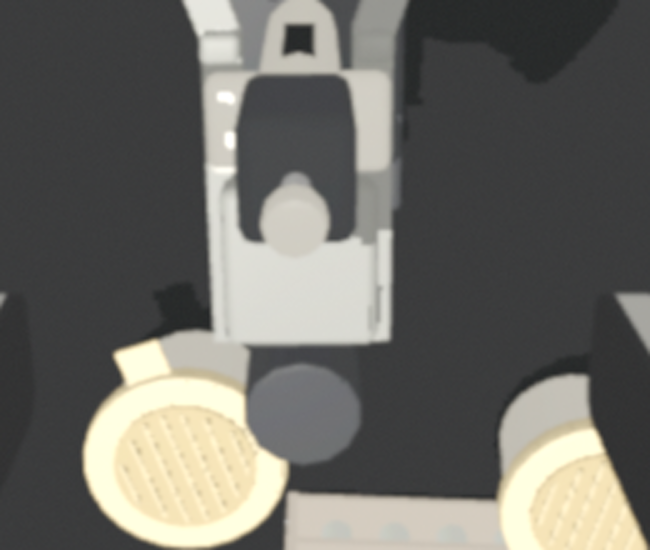

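Run:
```python
from h import *
import pickle
np.set_printoptions(precision=4,suppress=True)
c=pickle.load(open('w4.pkl','rb'))
f=lambda u,v:(200+u/2.5,200+v/2.5)
print(atz('',f(295,220),.268,c))
for z,pts in ((.246,[(237,195),(355,195),(245,238),(350,238)]),(.208,[(205,78),(391,72)]),(.212,[(215,341),(391,341)])):
    print(z,[atz('',f(*p),z,c)[:2] for p in pts])
print(tri([ray('',f(295,220),c),ray('',(160.8,269.3),pickle.load(open('w3.pkl','rb')))]))
```

```text
[ 0.534  -0.2449  0.268 ]
0.246 [array([ 0.5389, -0.2572]), array([ 0.5377, -0.2324]), array([ 0.5487, -0.2553]), array([ 0.5477, -0.2328])]
0.208 [array([ 0.5247, -0.2679]), array([ 0.5211, -0.2228])]
0.212 [array([ 0.595 , -0.2639]), array([ 0.5929, -0.2179])]
(array([ 0.5361, -0.245 ,  0.2648]), [np.float64(0.0005952297175807943), np.float64(0.0005952297175809521)])
```

Call:
{"api": "carry_out", "payload": {"moves": [[[0,0,0],[0.3,-0.35,3],8.5],[[0,0,0],[0.3,-0.35,5],8.5],[[0,0,0],[0.3,-0.35,6],8.5],[[0,0,0],[0.3,-0.35,6],5],[[0,0,0],[0.3,-0.35,6],3.5]], "newtons": 25}}

```text
t: 8.72
eef_pos: [0.5356, -0.2471, 0.2325]
tool_rot: [0.001, -0.023, 1.0, -0.0]
contact_force: [0.1, -1.1, 0.3]
gripper_width: 0.602
```

Call:
{"api": "carry_out", "payload": {"moves": [[[0,0,0],[0,0,0],2],[[0,0,0],[0,0,0],2],[[0,0,0],[0,0,0],2],[[0,0,0],[0,0,0],2]], "newtons": 25}}

```text
t: 9.22
eef_pos: [0.5353, -0.247, 0.2321]
tool_rot: [0.001, -0.022, 1.0, 0.0]
contact_force: [-1.9, 1.6, 6.2]
gripper_width: 0.291
```

Call:
{"api": "carry_out", "payload": {"moves": [[[0,0,0],[0,0,0],2],[[0,0,0],[0,0,-0.4],2],[[0,0,0],[0,0,-0.9],2],[[0,0,0],[0,0,-1.5],2],[[0,0,0],[0,0,-1.5],2]], "newtons": 45}}

```text
t: 9.85
eef_pos: [0.535, -0.2473, 0.2467]
tool_rot: [0.0, -0.022, 1.0, -0.0]
contact_force: [-0.3, -0.7, -2.1]
gripper_width: 0.286
```

Call:
{"api": "carry_out", "payload": {"moves": [[[0,0,0],[2,0,0],2],[[0,0,0],[4.5,0,0],2],[[0,0,0],[7,0,0],2],[[0,0,0],[9.5,0,0],2],[[0,0,0],[11,0,0],2]]}}

```text
t: 10.48
eef_pos: [0.4236, -0.2521, 0.2461]
tool_rot: [-0.0, -0.022, 1.0, 0.0]
contact_force: [0.5, 0.1, -2.0]
gripper_width: 0.286
```

Run:
```python
from h import *
import pickle
np.set_printoptions(precision=4,suppress=True)
c=pickle.load(open('w3.pkl','rb'))
for u,z in (((321,88),.06),((100,185),.06),((545,62),.05),((600,120),.012),((475,60),.012),((535,135),.012),((242,67),.012),((240,0),.012)): print(u,z,atz('',u,z,c))
for u in ((231,278),(233,268),(349,281)): print('top',u,atz('top',u,.1))
c=cam('wrist');im=shot('wrist','w5.png');pickle.dump(c,open('w5.pkl','wb'));o=bot.get_obs();print(o['eef_pos'],o['contact_force'])
```

```text
(321, 88) 0.06 [ 0.3933 -0.1196  0.06  ]
(100, 185) 0.06 [ 0.5051 -0.398   0.06  ]
(545, 62) 0.05 [0.366 0.142 0.05 ]
(600, 120) 0.012 [0.4317 0.2459 0.012 ]
(475, 60) 0.012 [0.359  0.0735 0.012 ]
(535, 135) 0.012 [0.4502 0.1637 0.012 ]
(242, 67) 0.012 [ 0.3654 -0.2191  0.012 ]
(240, 0) 0.012 [ 0.2918 -0.2162  0.012 ]
top (231, 278) [0.3895 0.1708 0.1   ]
top (233, 268) [0.4138 0.167  0.1   ]
top (349, 281) [ 0.3878 -0.1125  0.1   ]
[ 0.422  -0.2524  0.246 ] [-2.1233 -0.0614 -1.6326]
```

View pics/w5.png

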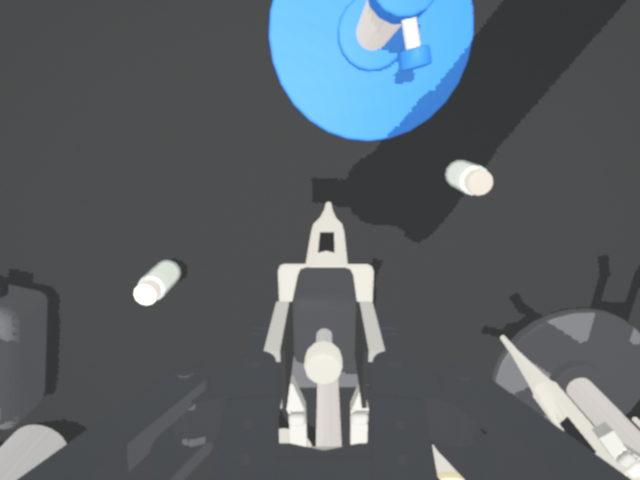

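Call:
{"api": "carry_out", "payload": {"moves": [[[0,0,0],[0,0,-5],2],[[0,0,0],[-0.5,4,-7],2],[[0,0,1],[-1,9,-7],2],[[0,0,2],[-1.5,14.5,-7],2],[[0,0,2.6],[-2,20,-7],2]]}}

```text
t: 11.15
eef_pos: [0.4364, -0.0492, 0.3166]
tool_rot: [0.001, 0.0, 1.0, 0.0]
contact_force: [1.5, -0.0, -1.5]
gripper_width: 0.289
```

Call:
{"api": "carry_out", "payload": {"moves": [[[0,0,0],[-0.3,5,0],2],[[0,0,0],[-0.5,9.8,0],2],[[0,0,0],[-0.5,9.8,0],2],[[0,0,0],[-0.5,9.8,0],2]]}}

```text
t: 11.65
eef_pos: [0.4413, 0.0464, 0.3162]
tool_rot: [-0.0, 0.0, 1.0, -0.0]
contact_force: [0.2, 0.2, -1.2]
gripper_width: 0.285
```

Run:
```python
from h import *
import pickle
np.set_printoptions(precision=4,suppress=True)
c=cam('wrist');im=shot('wrist','w6.png');pickle.dump(c,open('w6.pkl','wb'));o=bot.get_obs();print(c[3],o['eef_pos'],o['tool_rot'],o['contact_force'])
s=shot('side','s6.png');
for X in [[.6245-.146,.0465+d,.195] for d in (-.025,.025)]+[[.6245-.121,.0465+d,.2] for d in (-.019,.019)]: print(proj('side',X),proj('',X,c))
a=cv2.resize(s[150:330,300:460,::-1],(400,450),interpolation=cv2.INTER_CUBIC)
b=cv2.resize(im[270:450,220:380,::-1],(400,450),interpolation=cv2.INTER_CUBIC)
cv2.imwrite('pics/c6.png',np.hstack([a,b]))
```

```text
[0.3605 0.0456 0.4636] [0.4412 0.0458 0.3162] [-0.0001  0.0011  1.     -0.0002] [-0.0182  0.0737 -1.7204]
[324.7487 221.1623] [291.475  280.6813]
[324.0094 204.2952] [358.3702 280.6313]
[336.1595 217.2306] [299.7808 313.7852]
[335.3454 204.4118] [350.085  313.7447]
```

View pics/c6.png

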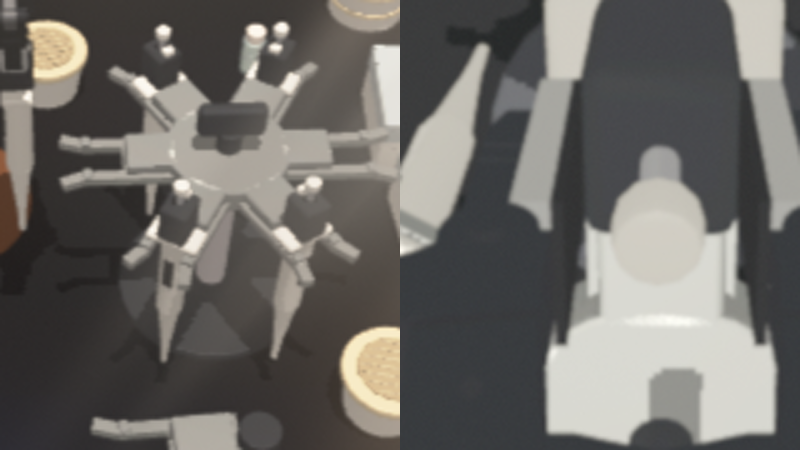

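Call:
{"api": "carry_out", "payload": {"moves": [[[0,0,0],[0,0.05,2.5],2],[[0,0,0],[0,0.05,5],2],[[0,0,0],[0,0.05,7],2],[[0,0,0],[-1,0.05,7.2],2],[[0,0,0],[-2,0.05,7.2],2]]}}

```text
t: 12.38
eef_pos: [0.4624, 0.0467, 0.2449]
tool_rot: [0.001, 0.001, 1.0, 0.0]
contact_force: [-0.4, 0.6, -2.0]
gripper_width: 0.285
```

Call:
{"api": "carry_out", "payload": {"moves": [[[0,0,0],[-1,0,0],2],[[0,0,0],[-2,0,0],2],[[0,0,0],[-3,0,0],2],[[0,0,0],[-3,0,0],2]]}}

```text
t: 12.88
eef_pos: [0.4917, 0.0472, 0.2442]
tool_rot: [0.0, 0.0, 1.0, -0.0]
contact_force: [-0.6, -1.2, -1.6]
gripper_width: 0.288
```

Call:
{"api": "carry_out", "payload": {"moves": [[[0,0,0],[-0.8,0,0],2],[[0,0,0],[-1.5,0,0],2],[[0,0,0],[-2.1,0,0],2],[[0,0,0],[-2.4,0,0],2],[[0,0,0],[-2.4,0,0],2]]}}

```text
t: 13.5
eef_pos: [0.5151, 0.0472, 0.2441]
tool_rot: [-0.0, 0.0, 1.0, -0.0]
contact_force: [0.2, 0.2, -1.9]
gripper_width: 0.283
```

Call:
{"api": "carry_out", "payload": {"moves": [[[0,0,0],[-0.15,0,0],2],[[0,0,0],[-0.3,0,0],2],[[0,0,0],[-0.3,0,0],2]]}}

```text
t: 13.88
eef_pos: [0.518, 0.0472, 0.2442]
tool_rot: [0.0, 0.0, 1.0, 0.0]
contact_force: [-1.0, 0.1, -1.5]
gripper_width: 0.286
```

Call:
{"api": "carry_out", "payload": {"moves": [[[0,0,0],[-0.1,0,0],2],[[0,0,0],[-0.2,0,0],2],[[0,0,0],[-0.2,0,0],2]]}}

```text
t: 14.25
eef_pos: [0.5199, 0.0472, 0.2442]
tool_rot: [-0.0, 0.0, 1.0, 0.0]
contact_force: [-0.4, 0.5, -0.5]
gripper_width: 0.287
```

Call:
{"api": "carry_out", "payload": {"moves": [[[0,0,0],[-0.1,0,0],2],[[0,0,0],[-0.1,0,0],2],[[0,0,0],[-0.1,0,0],2]]}}

```text
t: 14.62
eef_pos: [0.5206, 0.0472, 0.2441]
tool_rot: [-0.0, 0.0, 1.0, -0.0]
contact_force: [-1.6, 0.2, 0.4]
gripper_width: 0.289
```

Call:
{"api": "carry_out", "payload": {"moves": [[[0,0,0],[-0.1,0,0],2],[[0,0,0],[-0.1,0,0],2],[[0,0,0],[-0.1,0,0],2]]}}

```text
t: 15.0
eef_pos: [0.5213, 0.0472, 0.244]
tool_rot: [-0.001, 0.0, 1.0, -0.0]
contact_force: [-4.6, -0.1, 1.6]
gripper_width: 0.285
```

Call:
{"api": "carry_out", "payload": {"moves": [[[0,0,0],[0.2,0,0],2],[[0,0,0],[0.2,0,0.4],2],[[0,0,0],[0.2,0,0.8],2],[[0,0,0],[0.2,0,1.1],2],[[0,0,0],[0.2,0,1.1],2]]}}

```text
t: 15.62
eef_pos: [0.52, 0.0472, 0.2328]
tool_rot: [-0.0, 0.0, 1.0, -0.0]
contact_force: [-0.8, 0.1, -0.9]
gripper_width: 0.289
```

Call:
{"api": "carry_out", "payload": {"moves": [[[0,0,0],[0,0,0.15],2],[[0,0,0],[0,0,0.3],2],[[0,0,0],[0,0,0.3],2]]}}

```text
t: 16.0
eef_pos: [0.5202, 0.0472, 0.2308]
tool_rot: [0.0, 0.0, 1.0, 0.0]
contact_force: [-4.2, 0.1, 5.9]
gripper_width: 0.29
```

Run:
```python
from h import *
import pickle
np.set_printoptions(precision=4,suppress=True)
c3=pickle.load(open('w3.pkl','rb'))
def blob(f,u,r=7,t=None):
    g=cv2.imread('pics/'+f,0).astype(float);u0,v0=map(int,u);p=g[v0-r:v0+r+1,u0-r:u0+r+1];m=p>(t or 175)
    yy,xx=np.nonzero(m);return (xx.mean()+u0-r,yy.mean()+v0-r,m.sum())
for a,b in (((372.4,224.8),(411,302)),((425.2,223.2),(632,304))):
    print(blob('s6.png',a,4),blob('w3.png',b,6),tri([ray('side',a),ray('',b,c3)]))
print(blob('side0.png',(363,312),4),tri([ray('side',(363,312)),ray('',(160.8,269.3),c3)]),'stand plunger')
for a,b in (((324.8,207.2),(524,182)),((325.2,222.4),(477,180))): print(tri([ray('side',a),ray('',b,c3)]))
s=shot('side','s7.png');o=bot.get_obs();print(o['contact_force'],o['eef_pos'],o['torque'])
w=shot('wrist','w7.png')
A=cv2.resize(s[160:310,290:450,::-1],(480,450),interpolation=cv2.INTER_CUBIC);B=cv2.resize(cv2.imread('pics/side0.png')[290:350,340:380],(300,450),interpolation=cv2.INTER_CUBIC)
cv2.imwrite('pics/c7.png',np.hstack([A,B]))
```

```text
(np.float64(373.3658536585366), np.float64(224.02439024390245), np.int64(41)) (np.float64(411.31617647058823), np.float64(303.1985294117647), np.int64(136)) (array([ 0.5715, -0.0447,  0.2554]), [np.float64(0.0002597447837171992), np.float64(0.00025974478371730894)])
(np.float64(424.6875), np.float64(222.59375), np.int64(32)) (np.float64(632.2), np.float64(304.4709677419355), np.int64(155)) (array([ 0.8521,  0.5434, -0.3178]), [np.float64(0.07422645782107033), np.float64(0.07422645782107024)])
(np.float64(363.5869565217391), np.float64(311.45652173913044), np.int64(46)) (array([ 0.537 , -0.2467,  0.2618]), [np.float64(0.0009803601599482166), np.float64(0.000980360159948113)]) stand plunger
(array([0.4811, 0.0656, 0.1926]), [np.float64(0.0011300757162138835), np.float64(0.0011300757162139095)])
(array([0.4802, 0.0245, 0.1878]), [np.float64(0.000673128853799252), np.float64(0.0006731288537992525)])
[-4.0626 -0.3826  5.5171] [0.5201 0.0472 0.2308] [-0.0865  0.9302  0.0054]
```

Call:
{"api": "carry_out", "payload": {"moves": [[[0,0,0],[0,0,-0.06],2],[[0,0,0],[0,0,-0.06],2],[[0,0,0],[0,0,-0.06],2]]}}

```text
t: 16.48
eef_pos: [0.52, 0.0472, 0.2309]
tool_rot: [0.0, 0.0, 1.0, 0.0]
contact_force: [-2.2, -0.7, 3.5]
gripper_width: 0.284
```

Call:
{"api": "carry_out", "payload": {"moves": [[[0,0,0],[0.1,0,0],2],[[0,0,0],[0.2,0,0],2],[[0,0,0],[0.2,0,0],2]]}}

```text
t: 16.85
eef_pos: [0.5179, 0.0472, 0.2306]
tool_rot: [-0.0, 0.0, 1.0, -0.0]
contact_force: [0.1, 0.5, -1.5]
gripper_width: 0.284
```

Call:
{"api": "carry_out", "payload": {"moves": [[[0,0,0],[0,0,0.1],2],[[0,0,0],[0,0,0.2],2],[[0,0,0],[0,0,0.2],2]]}}

```text
t: 17.23
eef_pos: [0.5179, 0.0472, 0.2286]
tool_rot: [-0.0, 0.0, 1.0, -0.0]
contact_force: [-0.7, -0.1, -1.2]
gripper_width: 0.286
```

Call:
{"api": "carry_out", "payload": {"moves": [[[0,0,0],[0,0,0.1],2],[[0,0,0],[0,0,0.2],2],[[0,0,0],[0,0,0.2],2]]}}

```text
t: 17.6
eef_pos: [0.5181, 0.0473, 0.2271]
tool_rot: [0.0, 0.0, 1.0, 0.0]
contact_force: [-1.2, -0.3, 2.8]
gripper_width: 0.288
```

Call:
{"api": "carry_out", "payload": {"moves": [[[0,0,0],[0,0,0.1],2],[[0,0,0],[0,0,0.1],2],[[0,0,0],[0,0,0.1],2]]}}

```text
t: 17.98
eef_pos: [0.5183, 0.0473, 0.227]
tool_rot: [0.0, 0.0, 1.0, 0.0]
contact_force: [-3.8, 0.6, 10.0]
gripper_width: 0.287
```

Call:
{"api": "carry_out", "payload": {"moves": [[[0,0,0],[0,0,-0.08],2],[[0,0,0],[0.1,0,-0.08],2],[[0,0,0],[0.1,0,-0.08],2]]}}

```text
t: 18.35
eef_pos: [0.5178, 0.0473, 0.227]
tool_rot: [0.001, 0.0, 1.0, 0.0]
contact_force: [2.6, -0.9, 3.5]
gripper_width: 0.288
```

Call:
{"api": "carry_out", "payload": {"moves": [[[0,0,0],[0.1,0,0],2],[[0,0,0],[0.2,0,0],2],[[0,0,0],[0.2,0,0],2]]}}

```text
t: 18.73
eef_pos: [0.5161, 0.0473, 0.2271]
tool_rot: [0.001, 0.0, 1.0, 0.0]
contact_force: [5.7, 0.4, 4.0]
gripper_width: 0.289
```

Call:
{"api": "carry_out", "payload": {"moves": [[[0,0,0],[-0.15,0,0],2],[[0,0,0],[-0.2,0,0],2],[[0,0,0],[-0.2,0,0],2]]}}

```text
t: 19.1
eef_pos: [0.5166, 0.0474, 0.227]
tool_rot: [-0.0, 0.0, 1.0, 0.0]
contact_force: [0.1, 1.6, 8.4]
gripper_width: 0.29
```

Run:
```python
from h import *
o=bot.get_obs();print(o['eef_pos'],o['contact_force'],o['torque'])
s=shot('side','s8.png');w=shot('wrist','w8.png')
A=cv2.resize(s[165:305,300:410,::-1],(400,509),interpolation=cv2.INTER_CUBIC);B=cv2.resize(w[180:460,215:435,::-1],(400,509),interpolation=cv2.INTER_CUBIC)
cv2.imwrite('pics/c8.png',np.hstack([A,B]))
```

```text
[0.51664582 0.04741124 0.22695778] [0.09671605 1.61425065 8.390423  ] [-0.13069869 -0.15936077 -0.03778315]
```

View pics/c8.png

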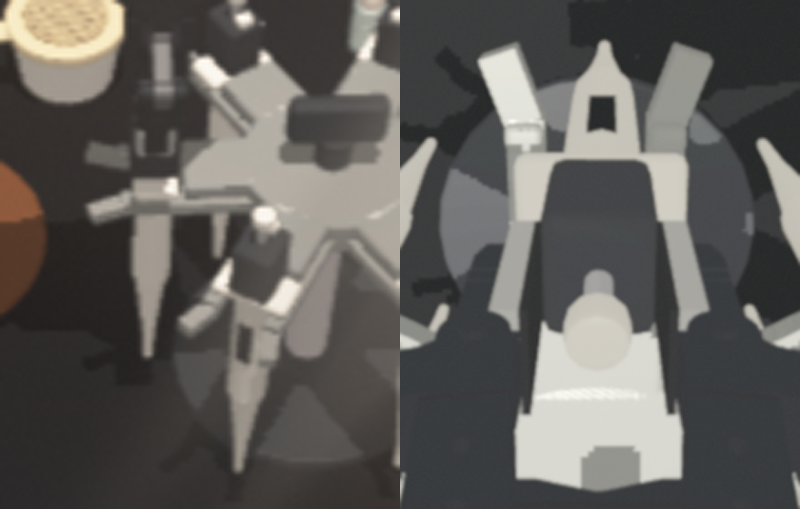

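Call:
{"api": "carry_out", "payload": {"moves": [[[0,0,0],[-0.05,0,-0.08],2.2],[[0,0,0],[-0.05,0,-0.08],2.2],[[0,0,0],[-0.05,0,-0.08],2.2]], "newtons": 20}}

```text
t: 19.58
eef_pos: [0.5168, 0.0473, 0.2271]
tool_rot: [-0.001, 0.0, 1.0, 0.0]
contact_force: [0.2, 1.2, 3.6]
gripper_width: 0.287
```

Call:
{"api": "carry_out", "payload": {"moves": [[[0,0,0],[0,0,0],3],[[0,0,0],[0,0,0],5],[[0,0,0],[0,0,0],8.5],[[0,0,0],[0,0,0],8.5],[[0,0,0],[0,0,0],8.5]]}}

```text
t: 20.2
eef_pos: [0.5174, 0.0472, 0.2273]
tool_rot: [-0.0, 0.0, 1.0, 0.0]
contact_force: [0.2, -0.1, -0.9]
gripper_width: 0.998
```

Run:
```python
from h import *
import pickle
o=bot.get_obs();print(o['eef_pos'],o['contact_force'],o['gripper_width'])
c=cam('wrist');pickle.dump(c,open('w9.pkl','wb'));w=shot('wrist','w9.png').astype(int);v=cv2.imread('pics/w8.png')[:,:,::-1].astype(int)
s=shot('side','s9.png')
# shift of plunger / head between w8 and w9
t=v[200:372,280:370].astype(np.uint8)
r=cv2.matchTemplate(w[185:395,265:385].astype(np.uint8),t,cv2.TM_CCOEFF_NORMED);print(cv2.minMaxLoc(r))
```

```text
[0.51742929 0.04718287 0.22734596] [ 0.15478995 -0.10318986 -0.86121064] 0.9979051987065709
(-0.07155602425336838, 0.7874464392662048, (0, 38), (15, 13))
```

Call:
{"api": "carry_out", "payload": {"moves": [[[0,0,0],[0,0,-2],8.5],[[0,0,0],[0,0,-5],8.5],[[0,0,0],[0,0,-10],8.5],[[0,0,0],[2,0,-14],8.5],[[0,0,0],[2,0,-14],8.5]]}}

```text
t: 20.92
eef_pos: [0.4983, 0.0473, 0.3708]
tool_rot: [0.003, 0.0, 1.0, 0.001]
contact_force: [0.4, 0.8, -0.5]
gripper_width: 0.994
```

Run:
```python
from h import *
import pickle
np.set_printoptions(precision=4,suppress=True)
c=cam('wrist');pickle.dump(c,open('w10.pkl','wb'));w=shot('wrist','w10.png');s=shot('side','s10.png');shot('top','t10.png')
o=bot.get_obs();print(o['eef_pos'],o['contact_force'])
for n in ('wrist','side','top'): print(n,[(round(q['score'],2),q['location'],q['region'].sum()) for q in bot.silhouettes('pipette_mid',n)])
for X in ([.519,.047,.1945+.068],[.5195,.047,.2425]): print(proj('',X,c),proj('side',X))
# white blobs (plungers)
for f,im,box in (('w',w,(150,450,150,500)),('s',s,(150,260,300,470))):
    g=cv2.cvtColor(im,cv2.COLOR_RGB2GRAY);m=np.zeros_like(g);y0,y1,x0,x1=box;m[y0:y1,x0:x1]=(g[y0:y1,x0:x1]>190)
    n,l,st,ce=cv2.connectedComponentsWithStats(m);print(f,[(ce[i].round(1),st[i,4]) for i in range(1,n) if 8<st[i,4]<900])
```

```text
[0.4971 0.0472 0.3665] [-0.3153  0.1411 -0.1914]
wrist [(0.64, [323.0, 237.7], np.int64(2704))]
side [(0.92, [341.8, 216.4], np.int64(715))]
top [(0.55, [170.6, 252.4], np.int64(1150))]
[324.008  265.3662] [343.4597 190.2667]
[323.901  256.0692] [343.4743 196.8974]
w [(array([301. , 244.1]), np.int32(474)), (array([347.3, 254.3]), np.int32(184)), (array([202.8, 257.3]), np.int32(225)), (array([444.1, 255.2]), np.int32(155)), (array([232.4, 278.5]), np.int32(358)), (array([433.3, 267.1]), np.int32(34)), (array([408.7, 281.6]), np.int32(516)), (array([180.1, 295.1]), np.int32(147)), (array([273.4, 292.8]), np.int32(15)), (array([464.4, 295.4]), np.int32(131)), (array([283. , 297.8]), np.int32(13)), (array([192.3, 300.3]), np.int32(23)), (array([451.9, 300.5]), np.int32(17)), (array([217.7, 324.9]), np.int32(99)), (array([427.3, 324.7]), np.int32(114)), (array([257. , 351.8]), np.int32(25)), (array([221.4, 356.5]), np.int32(227)), (array([239.3, 361.3]), np.int32(41)), (array([301. , 411.5]), np.int32(16)), (array([199.1, 422.2]), np.int32(230)), (array([439.2, 433.3]), np.int32(589)), (array([226.8, 421.8]), np.int32(79)), (array([417.6, 422. ]), np.int32(91))]
s [(array([317.5, 169.6]), np.int32(548)), (array([412.1, 160.6]), np.int32(17)), (array([364.9, 161.8]), np.int32(17)), (array([402. , 162.1]), np.int32(32)), (array([366.5, 169.8]), np.int32(10)), (array([409.8, 168.6]), np.int32(10)), (array([460.4, 183.5]), np.int32(576)), (array([400.4, 178. ]), np.int32(19)), (array([415.8, 182.8]), np.int32(39)), (array([357.3, 184.4]), np.int32(46)), (array([342.5, 191.5]), np.int32(20)), (array([346.5, 196.5]), np.int32(12)), (array([466.2, 218.9]), np.int32(169)), (array([342.4, 216.4]), np.int32(68)), (array([424.1, 223. ]), np.int32(29)), (array([372.8, 224.1]), np.int32(31)), (array([360.8, 241.6]), np.int32(20)), (array([414.3, 244.9]), np.int32(58)), (array([377.8, 246.2]), np.int32(52))]
```

Run:
```python
from h import *
np.set_printoptions(precision=1,suppress=True)
for d in (-2,0,2):
  for k in (-2,-1,0,1,2):
    a=np.pi+np.radians(d)+k*np.pi/3
    print(d,k,proj('side',[.6246+.105*np.cos(a),.0465+.105*np.sin(a),.1945+.066]),end=' ')
  print()
s=bot.silhouettes('carousel','side')[0];print(s['score'],s['location'])
for l in ('cup1','vial1'):
  for n in ('side','top'): print(l,n,[tuple(np.round(q['location'])) for q in bot.silhouettes(l,n)])
```

```text
-2 -2 [413.8 160.4] -2 -1 [366.4 160.5] -2 0 [343.7 189.9] -2 1 [371.1 222.4] -2 2 [424.  222.3] 
0 -2 [412.3 159.8] 0 -1 [365.1 161.1] 0 0 [343.7 191.1] 0 1 [372.8 223.1] 0 2 [425.5 221.6] 
2 -2 [410.7 159.3] 2 -1 [363.7 161.7] 2 0 [343.9 192.4] 2 1 [374.5 223.7] 2 2 [426.9 220.8] 
0.69 [396.0, 215.7]
cup1 side [(np.float64(319.0), np.float64(174.0)), (np.float64(456.0), np.float64(303.0)), (np.float64(464.0), np.float64(384.0))]
cup1 top [(np.float64(341.0), np.float64(134.0)), (np.float64(170.0), np.float64(250.0)), (np.float64(414.0), np.float64(146.0)), (np.float64(165.0), np.float64(159.0))]
vial1 side [(np.float64(349.0), np.float64(457.0)), (np.float64(290.0), np.float64(318.0)), (np.float64(399.0), np.float64(167.0))]
vial1 top [(np.float64(464.0), np.float64(241.0)), (np.float64(166.0), np.float64(156.0))]
```

Run:
```python
from h import *
import pickle
np.set_printoptions(precision=4,suppress=True)
c=pickle.load(open('w10.pkl','rb'));im=cv2.imread('pics/w10.png');g=cv2.cvtColor(im,cv2.COLOR_BGR2GRAY)
h=cv2.HoughCircles(g[235:300,290:360],cv2.HOUGH_GRADIENT,1,10,param1=80,param2=9,minRadius=8,maxRadius=17);print(None if h is None else h[0][:4]+[290,235,0])
print(g[236:300:3,324]); print(g[266,300:350:2])
print('\n'.join(''.join('%4d'%x for x in r) for r in g[236:300:3,290:360:4]))
```

```text
[[325.5 257.5  16.4]
 [337.5 245.5  14.1]
 [320.5 266.5  13. ]]
[ 63  63  99  73  71 149 184 255 255 254 254 254 212 200 200 199 198 199
 198 197 198 201]
[185 199 205 204 175 102 101 104 180 252 254 254 254 254 254 254 227 122
  97  90 138 193 178 181 194]
  63 111 234 255 254  64  63  63  63  62  62  62  62 164 235 189  63  63
  63 111 232 255 254  74  63  63  63  64  63  64  62 158 237 230  64  64
  64 111 229 255 254  97 102 101 100  98  97  67  63 159 237 229  63  63
  64 102 227 254 254  98 116 114 106  68  67 102  69 159 236 228  63  63
  62  96 223 254 253  96 114 112  69  67  64  66  96 163 235 218  63  62
  64  95 204 219 213  95 113 111 136 143  66  64  95 173 215 163  62  63
  64  94 202 171 131  94 111 138 181 182 141  65  94 121 180 145  63  63
 104  87 200 142 139  94 110 197 254 254 205 109  94 120 178 139  63  63
 108 118 198 189 189  93 112 253 255 254 254 137  93 153 181 139  63  62
 108 117 198 200 202  94 116 254 255 254 254 161  92 181 182 138  62  63
 106 116 198 199 204 102 104 252 254 254 254 122  90 193 181 123  61  62
 107 112 198 198 204 185 151 209 254 254 237 149 170 197 181 122  60  61
 103  95 198 198 203 203 202 201 208 210 201 200 199 197 179 121  61  60
  78  72 198 197 202 201 201 201 200 200 199 199 199 196 179 107  61  61
  61  66 198 196 202 201 201 200 200 199 199 199 199 196 179 107  62  61
  61  64 198 195 201 201 200 200 199 199 199 199 198 195 179 106  62  61
  63  64 198 194 201 201 200 199 199 199 199 198 198 194 179 104  62  61
  62  64 198 194 200 200 199 198 199 198 197 198 198 193 178  96  61  62
  62  65 197 193 200 199 199 198 198 198 198 198 197 192 178  96  61  62
  68 113 192 191 199 198 198 198 198 198 198 198 197 192 152 130  76  82
 122 123 127 189 199 198 198 198 198 198 197 197 197 191 127 123 120 123
 129 128 138 191 198 204 219 220 202 214 219 202 197 192 140 123 122 157
```

```bash
python3 -c "
from station import bot; print(bot.hand_in())"
```

```text
the job is handed in; nothing more can be done
None
```

The micropipette now sits in the empty carousel cradle that faces the front edge, and I handed the job in at about 21 s.

**What I did:** I gripped the wing grip and turned the head about 44° counter-clockwise, so the nearer empty cradle faces front. I then lifted the pipette from the stand, drew it out and slid it into the cradle until the handle met the closed end at about 5 N. The first attempt to lower it caught at about 6 N, roughly 4 mm above the floor. I backed off 2 mm and lowered again, and it came to rest on the floor with at most 10 N. I let go and raised the gripper clear.

**Last checks:**
- **Seat height:** Touch put the seat floor at about 195 mm, and the cameras put it at about 194 mm.
- **Retention:** A gentle pull outward before release met resistance, reaching 5.7 N after about 2 mm, as expected behind the lips. The last picture I could view, taken before release, showed the finger rest behind them.
- **Plunger height:** After release, the plunger is at the neighbours' height to about 1 mm.
- **Carousel angle:** It faces front to within about 1°.
- **Cups and vials:** All three cups show in both views within about 2 px of where they started. Two of the vials are confirmed in place. The third was found only in the last side picture, near where the top camera saw it.

**Less certain:**
- **Position in the seat:** The pipette sits about 2 mm outward of the seat centre, close to the lips. That is within the seat's play but near its edge.
- **No final look:** The viewing limit was reached, so the checks after release are numeric only.

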